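# Make up the tea tray

### The arm

A 6-joint arm with a two-finger parallel gripper is mounted at the origin on the work surface. World frame = base frame: x ahead of the robot, y to its left, z up, the work surface at z = 0. Lengths are in m, angles in rad, forces in N, time in s.
With the tool pointing down it reaches from about 0.3 to 0.75 m from the base axis. Payload 8.5 kg.
Tool frame: the origin (TCP) lies midway between the tips of the shut fingers; the grasp point (between the pads) lies env.grip_depth behind it (env.grip_depth is the distance from the TCP to the grasp point, in m); z points along the fingers, y is the line along which they close (so a half turn about z gives the same grasp; the last joint's range is limited). The gripper opens to 88 mm and grips with 3 to 60 N. Pads are 18 mm wide; open, the fingers measure 123 mm over their backs; the gripper's body (75 mm by 187 mm) begins 45 mm behind the grasp point.
Start: joints at [-1.464, 0.381, 1.297, -0, 1.464, -0.215], TCP at [0.174, -0.522, 0.239] pointing down, gripper open.
Joint ranges: [-3.11, 3.11], [-0.89, 2.33], [0.22, 2.48], [-1.42, 4.56], [0.17, 2.85], [-2.88, 2.88]. Speed limits (rad/s): [2.39, 2.39, 3.14, 3.14, 3.14, 3.14].

### API

Orientations are given as a unit quaternion [x, y, z, w].
In Python, from rig import env gives the robot as it stands. The module is installed in compiled form; this text tells all that it offers.
- The arm moves only by the tool servo_tool, never from a script. Its argument "series" is a list of rows, each a list of 5 numbers: the shift along the tool's x, y, z in m, then the turn about the tool's z in rad, then the finger opening in m, from 0 to 0.0881. A call has 1 to 10 rows; each row shifts and turns the commanded pose from where the row before left it, along the tool's axes as they then stand; what a row does not reach is not made up. A row lasts 1/12 s, in which the tool goes at most 41.7 mm and 7.16 degrees, less where a joint would pass 70% of its speed; a pose out of reach is approached as far as the arm can. A call with a gripper value outside its range is refused whole. The fingers move at their own pace and stop on an object; the grip force is fixed at half the most. Time passes only in rows, so rows that do not move let the fingers close. It gives the time, the measured TCP pose, the force, the opening and the grip force at its end, in the units of the state.
- env.get_obs(): the state, without advancing time (a new reading comes with each control period).
- env.grab_frame(name): name is "side" or "top"; returns the picture (480x640x3 uint8, red, green, blue); there is no depth.
- env.get_calibration(name): a dict with "mtx" (3x3 intrinsics, pixels), "rvec" (rotation vector, rad) and "tvec" (3), from world to camera coordinates, as OpenCV has them. Camera axes: x right, y down, z forward; pixel columns grow to the right and rows downward; lengths in m; the calibration is good to about 2 mm. A picture is of the moment at which its call begins. get_calibration takes no time and is no camera call.
- env.sign_off(): hands the job in; it is judged then, once.
Trained networks look in the newest picture that a camera, given by its name, has taken for a name from the list of things; names that differ only in an ending like _2 or _b are one class to them, and where a whole thing is asked for, a point or a joint stands for the part that bears it (a point fixed in the world has none). Each returns a list of dicts, best first, with "conf" (0 to 1); they miss things now and then, are a little off and sometimes report something else, mostly with a low value. They report only what shows in the picture. A call takes as long as a camera call. They do not tell look-alikes from the thing itself.
- env.spot_in(camera, label): "position" ([column, row] as shares, 0 to 1, of the picture: columns of its width, rows of its height, amid what is visible of it).
The state is a dict: "clock": time; "joint_pos": joint angles; "qvel": joint speeds; "joint_efforts": joint torques, N m; "tool_pos": TCP position; "ee_rot": TCP orientation; "force": force on the tool from outside, world axes, zero at the start; "ft_torque": the same for the moment, N m; "width": finger opening in m; "grip_force": force on a finger pad.
Only numpy, scipy, OpenCV 4.12 (cv2) and the standard library are available. Lean on these libraries where they do the work, as an engineer would, in place of code of your own. Each camera call takes 0.05 s, during which the arm holds its last target. There are 200 camera calls.

### The job

Make up the tea tray: stand the mug with the handle in the large round seat, the closed shaker in the small round seat, the square tin in the square seat and the oblong tin in the oblong seat, each upright and flat on the floor of its seat. Leave the tumbler without a handle and the open beaker standing where they are.

Things in the scene. Friction and masses are not known exactly. Their poses are not given: they have to be found in the camera images.
- mug_mid (a point): Teal plastic drinking mug with one handle, open at the top: body straight, 60 mm in diameter, 75 mm high, wall 4 mm, about 0.12 kg. The handle is on its +y side, reaching to 54 mm from the axis; its lowest point is 15 mm above the foot. x axis: square to the handle. Origin at its centre, half-way up; z up. Loose, upright at the start.
- shaker_mid (a point): Round aluminium shaker, closed, with a domed top with five small dark holes: 44 mm in diameter, 80 mm high (the dome is the top 14 mm), about 0.15 kg. Origin at its centre, half-way up; z up. Loose, upright at the start.
- square_tin_mid (a point): Square aluminium tin with a flat lid: 48 by 48 mm, 70 mm high, about 0.22 kg. x and y axes square to its sides. Origin at its centre, half-way up; z up. Loose, upright at the start.
- oblong_tin_mid (a point): Oblong aluminium tin with a flat lid: 36 mm along its x axis, 74 mm along its y axis, 70 mm high, about 0.22 kg. Origin at its centre, half-way up; z up. Loose, upright at the start.
- tumbler_mid (a point): Look-alike to leave alone: teal plastic tumbler, the mug's size (60 mm across, 75 mm high) but with no handle; about 0.11 kg. Origin at its centre, half-way up; z up. Loose, upright at the start.
- beaker_mid (a point): Look-alike to leave alone: open aluminium beaker, the shaker's diameter (44 mm) but 60 mm high and open at the top; about 0.09 kg. Origin at its centre, half-way up; z up. Loose, upright at the start.
- seat_large_round: Large round seat, black plastic with a low rim, 78 mm in diameter inside: the mug's. Fixed on a 260 mm square aluminium tray (wall 14 mm high) with the other seats, 2 by 2, centres 120 mm apart; corners shuffled, tray moved and turned. Origin: centre of its underside, z up, x and y along the tray's sides. Its floor is 2 mm above the origin; rim 4 mm thick, top 10 mm above the origin.
- seat_small_round: Small round seat, black plastic with a low rim, 62 mm in diameter inside: the shaker's. On the same tray, built like the large round seat (floor 2 mm, rim top 10 mm above the origin, which is the centre of its underside; axes along the tray's sides).
- seat_square: Square seat, black plastic with a low rim, 66 by 66 mm inside: the square tin's. On the same tray, built like the large round seat (floor 2 mm, rim top 10 mm above the origin, which is the centre of its underside; x and y axes square to its sides).
- seat_oblong: Oblong seat, black plastic with a low rim, 54 mm along its x axis by 92 mm along its y axis inside: the oblong tin's. On the same tray, built like the large round seat (floor 2 mm, rim top 10 mm above the origin, which is the centre of its underside).
Not all that is in view belongs to the job. Leave any yellow look-alike of the part that bears square_tin_mid alone.

How it is judged:
At the end, for the whole second after the job is handed in: Mug, shaker, square tin and oblong tin each in its own seat: within 14 mm of the seat's centre, flat on its floor (height within 4 mm), upright within 0.1 rad, at rest; tumbler and beaker upright (0.1 rad) and within 30 mm of their start (horizontal distance between mug_mid and seat_large_round below 0.014 m and z of mug_mid in the frame of seat_large_round between 0.0355 and 0.0435 m and angle between each of mug_mid, shaker_mid, square_tin_mid, oblong_tin_mid, tumbler_mid, beaker_mid's own z axis and vertical below 0.1 rad and linear speed of each of mug, shaker, square_tin, oblong_tin below 0.02 m/s and horizontal distance between shaker_mid and seat_small_round below 0.014 m and z of shaker_mid in the frame of seat_small_round between 0.038 and 0.046 m and horizontal distance between square_tin_mid and seat_square below 0.014 m and z of square_tin_mid in the frame of seat_square between 0.033 and 0.041 m and horizontal distance between oblong_tin_mid and seat_oblong below 0.014 m and z of oblong_tin_mid in the frame of seat_oblong between 0.033 and 0.041 m and distance of each of tumbler_mid, beaker_mid from where it was at the start of the episode below 0.03 m); the robot touches nothing.
It fails at once if the tumbler or the beaker is knocked over (angle between any of tumbler_mid, beaker_mid's own z axis and vertical above 0.6 rad).
It also fails if it takes over 104 s, if anything falls off the work surface, if the arm or the gripper's body presses on something with over 40 N, if the wrist force passes 120 N, or if a joint passes its speed limit or range.

## Working session

There is one attempt and no reset: what is moved stays moved. The work goes in short steps, Python scripts to look and compute and a tool call to move; the robot and the scene stay as the last step left them, time stands still between calls to the robot, and variables do not carry over. Pictures are saved under pics/ and viewed, at most 14 in all, crops included, and the job is handed in when it is done.

Besides the shell and the picture viewer there is one more tool, called by a JSON object that holds its "name" and its "arguments", one argument or row to a line. servo_tool: Moves the arm, as the interface text tells. Its arguments: {"type":"object","properties":{"series":{"type":"array","items":{"type":"array","items":{"type":"number"}}}},"required":["series"]}

```bash
mkdir -p pics
cat > h.py <<'E'
import numpy as np, cv2
from rig import env
def cal(n):
    c=env.get_calibration(n); K=np.array(c["mtx"],float); R=cv2.Rodrigues(np.array(c["rvec"],float))[0]; t=np.array(c["tvec"],float).ravel(); return K,R,t
def w(n,px,z):
    K,R,t=cal(n); d=R.T@np.linalg.inv(K)@[px[0],px[1],1]; o=-R.T@t; return o+d*(z-o[2])/d[2]
def proj(n,P):
    K,R,t=cal(n); q=(R@np.atleast_2d(P).T).T+t; q=q@K.T; return q[:,:2]/q[:,2:]
def save(n,f):
    im=env.grab_frame(n); cv2.imwrite(f,cv2.cvtColor(im,cv2.COLOR_RGB2BGR)); return im
E
python3 - <<'E'
from h import *
for n in("top","side"):
    save(n,f"pics/{n}0.png"); K,R,t=cal(n); print(n,K[0,0],-R.T@t)
print(env.grip_depth, env.get_obs()["ee_rot"],env.get_obs()["clock"])
Z=dict(mug_mid=.0375,shaker_mid=.04,square_tin_mid=.035,oblong_tin_mid=.035,tumbler_mid=.0375,beaker_mid=.03,seat_large_round=.01,seat_small_round=.01,seat_square=.01,seat_oblong=.01)
for l,z in Z.items():
  for n in("top","side"):
    for r in env.spot_in(n,l)[:3]:
        p=np.array(r["position"])*[640,480]; print(l,n,round(r["conf"],2),p.round(),w(n,p,z)[:2].round(3))
E
```

```text
top 595.8798470221367 [ 0.50905081 -0.05798991  1.43594191]
side 621.5329303009883 [0.48472444 1.07320534 0.765485  ]
0.0187 [ 9.87084837e-01  1.60197118e-01  1.31646087e-05 -6.38234610e-04] 0.1
mug_mid top 0.85 [313. 300.] [ 0.441 -0.065]
mug_mid side 0.94 [372. 238.] [ 0.442 -0.061]
shaker_mid top 0.88 [433. 296.] [ 0.447 -0.347]
shaker_mid side 0.59 [371. 179.] [ 0.44  -0.337]
square_tin_mid top 0.7 [431. 239.] [ 0.583 -0.346]
square_tin_mid top 0.59 [476. 232.] [ 0.598 -0.452]
square_tin_mid top 0.56 [423. 195.] [ 0.687 -0.328]
square_tin_mid side 0.92 [310. 155.] [ 0.604 -0.485]
square_tin_mid side 0.57 [313. 177.] [ 0.586 -0.357]
oblong_tin_mid top 0.69 [375. 238.] [ 0.586 -0.212]
oblong_tin_mid side 0.79 [313. 202.] [ 0.579 -0.223]
tumbler_mid top 0.64 [370. 296.] [ 0.448 -0.2  ]
tumbler_mid side 0.62 [370. 204.] [ 0.444 -0.209]
beaker_mid top 0.81 [316. 235.] [ 0.594 -0.075]
seat_large_round top 0.92 [217. 280.] [0.49  0.161]
seat_large_round side 0.72 [351. 317.] [0.485 0.17 ]
seat_small_round top 0.64 [168. 228.] [0.613 0.278]
seat_small_round side 0.72 [281. 355.] [0.607 0.275]
seat_square top 0.91 [217. 234.] [0.599 0.162]
seat_square side 0.64 [289. 316.] [0.603 0.171]
seat_oblong top 0.91 [165. 278.] [0.494 0.285]
seat_oblong side 0.56 [349. 361.] [0.489 0.287]
```

View pics/top0.png

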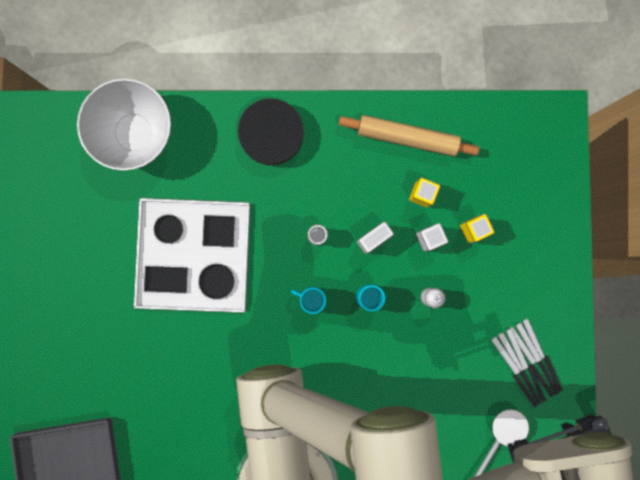

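View pics/side0.png

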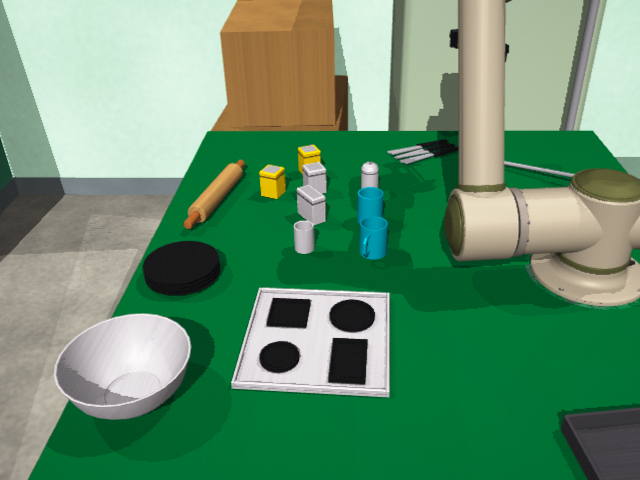

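The top view shows the tray at about (192,255) with seats small round (169,229), square (219,231), oblong (166,279) and large round (217,281). The mug with handle is at (313,300), tumbler (371,298), shaker (433,297), beaker (317,235), oblong tin (375,237) and square tin (432,238). The two yellow decoys are at (425,192) and (478,229). Next I measure outlines precisely.

```bash
cat > seg.py <<'E'
from h import *
im=cv2.imread("pics/top0.png"); c=im[170:320,125:505]
cv2.imwrite("pics/crop_r.png",cv2.resize(im[175:315,280:500],None,fx=3.6,fy=3.6,interpolation=cv2.INTER_CUBIC))
g=im.astype(int); mx=g.max(2); mn=g.min(2)
def blob(mask,box,k=0):
    m=np.zeros(mask.shape,np.uint8); x0,y0,x1,y1=box; m[y0:y1,x0:x1]=mask[y0:y1,x0:x1]
    cs=cv2.findContours(m,cv2.RETR_EXTERNAL,cv2.CHAIN_APPROX_NONE)[0]
    return max(cs,key=cv2.contourArea)[:,0].astype(float)
def rep(name,ct,z):
    P=np.array([w("top",p,z)[:2] for p in ct]).astype(np.float32)
    r=cv2.minAreaRect(P*1000); print(name,"c",np.round(r[0],1),"size",np.round(r[1],1),"ang",round(r[2],1)); return P
grey=(mx-mn<40)
lid=grey&(mx>195)
rep("oblong",blob(lid,(352,215,398,258)),.07)
rep("square",blob(lid,(412,220,452,256)),.07)
rep("shaker",blob(grey&(mx>110),(415,283,452,315)),.07)
rep("beaker",blob(grey&(mx>110),(300,220,332,250)),.06)
teal=(g[:,:,0]>g[:,:,2]+50)&(g[:,:,0]>g[:,:,1]-20)&(mx>90)
for n,b in(("mug",(285,280,335,320)),("tumbler",(350,280,392,320))): rep(n,blob(teal,b),.075)
dark=(mx<60)
for n,b in(("small",(145,208,190,250)),("sq",(195,208,243,252)),("obl",(140,258,193,300)),("large",(193,258,243,306))): rep(n,blob(dark,b),.014)
rep("tray",blob(grey&(mx>120)|dark,(130,190,255,318)),.016)
E
python3 seg.py
```

```text
oblong c [ 586.  -210.8] size [34.2 72.5] ang 34.9
square c [ 585.8 -345.3] size [45.8 47.2] ang 23.4
shaker c [ 444.4 -340.2] size [53.  45.8] ang 89.1
beaker c [592.7 -77.4] size [44. 44.] ang 89.6
mug c [441.3 -57.9] size [61.9 76.5] ang 9.5
tumbler c [ 447. -197.] size [66.3 61.5] ang 89.4
small c [612.2 277.4] size [61.6 59.6] ang 89.7
sq c [606.4 158.3] size [67.7 66.5] ang 87.3
obl c [492.2 283.4] size [94.8 54.5] ang 87.7
large c [486.6 163.7] size [75.8 75.8] ang 89.6
tray c [549.  220.3] size [262.7 262.8] ang 87.3
```

View pics/crop_r.png

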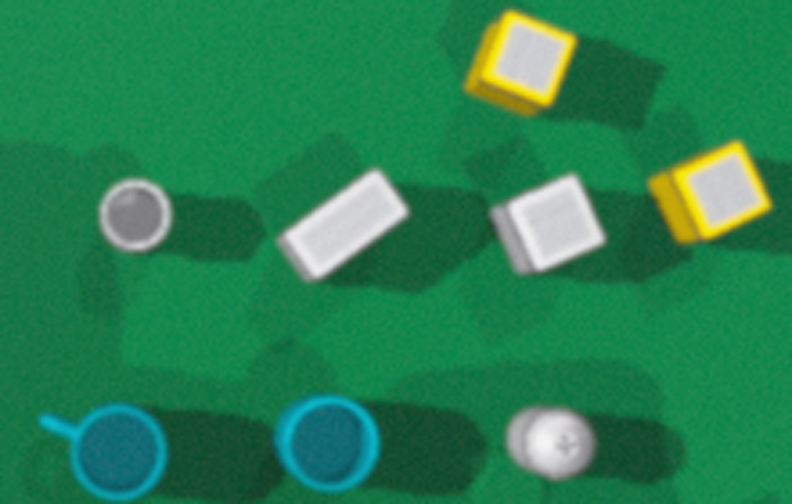

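The crop confirms the rectangle fits. The lids are clean, the mug handle points up-left (crop (45,420) from (119,452)), and the tray fit reproduces all four seat centres within 1 mm. I start with the shaker.

```bash
cat > go.py <<'E'
import sys
from h import *
def go(x,y,z):
    o=env.get_obs(); from scipy.spatial.transform import Rotation as Ro
    R=Ro.from_quat(o["ee_rot"]).as_matrix(); p=np.array(o["tool_pos"])
    print("pos",p.round(4),"a",round(np.arctan2(R[1,0],R[0,0]),3),"t",o["clock"],"width",o["width"],"shift",(R.T@(np.array([x,y,z])-p)).round(4))
if __name__=="__main__": go(*map(float,sys.argv[1:4]))
E
python3 - <<'E'
from h import *
for p in((313.05,300.6),(371.7,298.3)): print(w("top",p,.075)[:2].round(4))
E
```

```text
[ 0.4411 -0.0659]
[ 0.4451 -0.1997]
```

{"name": "servo_tool", "arguments": {
  "series": [
    [0.0315,-0.0083,0.008,0,0.07],
    [0.0315,-0.0083,0.008,0,0.07],
    [0.0315,-0.0083,0.008,0,0.07],
    [0.0315,-0.0083,0.008,0,0.07],
    [0.0315,-0.0083,0.008,0,0.07],
    [0.0315,-0.0083,0.008,0,0.07],
    [0.0315,-0.0083,0.008,0,0.07],
    [0.0315,-0.0083,0.008,0,0.07],
    [0.0315,-0.0083,0.008,0,0.07],
    [0.0315,-0.0083,0.008,0,0.07]
  ]
}}

```text
clock: 1.93
tool_pos: [0.4478, -0.3423, 0.1585]
ee_rot: [0.987, 0.16, 0.0, 0.0]
force: [-0.0, -0.6, 0.6]
width: 0.0702
grip_force: 0.0
```

{"name": "servo_tool", "arguments": {
  "series": [
    [-0.0035,0.0017,0.026,0,0.07],
    [0,0,0.026,0,0.07],
    [0,0,0.026,0,0.07],
    [0,0,0.026,0,0.07],
    [0,0,0.0255,0,0.07],
    [0,0,0,0,0.07],
    [0,0,0,0,0.03],
    [0,0,0,0,0.03],
    [0,0,0,0,0.03],
    [0,0,0,0,0.03]
  ]
}}

```text
clock: 2.77
tool_pos: [0.4443, -0.3468, 0.0308]
ee_rot: [0.987, 0.16, 0.001, 0.001]
force: [0.8, -1.0, 0.7]
width: 0.0453
grip_force: 0.4
```

{"name": "servo_tool", "arguments": {
  "series": [
    [0,0,0,0,0.03],
    [0,0,-0.02,0,0.03],
    [0,0,-0.03,0,0.03],
    [0,0,-0.04,0,0.03],
    [0,0,-0.04,0,0.03],
    [0,0,0,0,0.03]
  ]
}}

```text
clock: 3.27
tool_pos: [0.4456, -0.348, 0.167]
ee_rot: [0.987, 0.16, 0.003, 0.006]
force: [0.3, -0.5, -0.8]
width: 0.0432
grip_force: 30.0
```

```bash
python3 go.py .612 .2775 .16; python3 -c "
from h import *; im=save('top','pics/t1.png')"
```

```text
pos [ 0.4456 -0.348   0.167 ] a 0.322 t 3.2667 width 0.043183475359784486 shift [ 0.3558 -0.5407  0.0022]
```

View pics/t1.png

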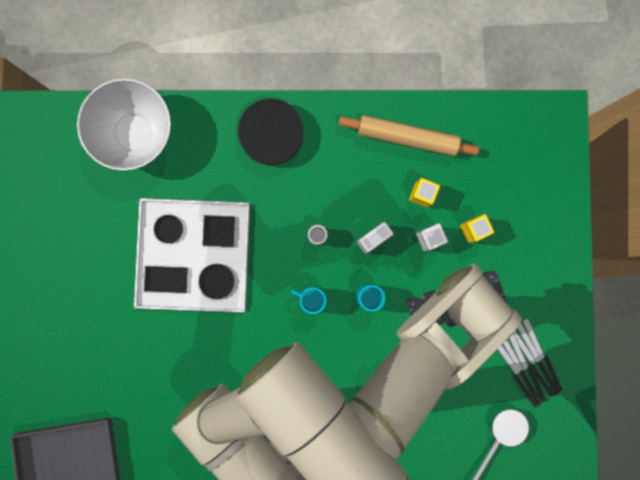

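The shaker is held (30 N, width 43 mm), so I carry it to the small round seat.

{"name": "servo_tool", "arguments": {
  "series": [
    [0.01,-0.015,0,0,0.03],
    [0.02,-0.03,0,0,0.03],
    [0.02,-0.03,0,0,0.03],
    [0.02,-0.03,0,0,0.03],
    [0.02,-0.03,0,0,0.03],
    [0.02,-0.03,0,0,0.03],
    [0.02,-0.03,0,0,0.03],
    [0.02,-0.03,0,0,0.03],
    [0.02,-0.03,0,0,0.03],
    [0.02,-0.03,0,0,0.03]
  ]
}}

```text
clock: 4.15
tool_pos: [0.5333, -0.0137, 0.158]
ee_rot: [0.987, 0.16, -0.001, -0.001]
force: [0.8, -0.5, -1.1]
width: 0.0429
grip_force: 30.0
```

{"name": "servo_tool", "arguments": {
  "series": [
    [0.02,-0.03,0,0,0.03],
    [0.02,-0.03,0,0,0.03],
    [0.02,-0.03,0,0,0.03],
    [0.02,-0.03,0,0,0.03],
    [0.02,-0.03,0,0,0.03],
    [0.02,-0.03,0,0,0.03],
    [0.02,-0.03,0,0,0.03],
    [0.015,-0.025,0,0,0.03],
    [0,0,0,0,0.03],
    [0,0,0,0,0.03]
  ]
}}

```text
clock: 4.98
tool_pos: [0.6057, 0.2575, 0.1572]
ee_rot: [0.987, 0.161, -0.002, 0.0]
force: [-0.7, -0.6, -2.3]
width: 0.0429
grip_force: 30.0
```

```bash
python3 go.py .612 .2775 .045
```

```text
pos [0.6057 0.2575 0.1572] a 0.324 t 4.9833 width 0.04292990385360434 shift [ 0.0127 -0.017   0.1121]
```

{"name": "servo_tool", "arguments": {
  "series": [
    [0.0127,-0.017,0.01,0,0.03],
    [0,0,0.03,0,0.03],
    [0,0,0.03,0,0.03],
    [0,0,0.03,0,0.03],
    [0,0,0.01,0,0.03],
    [0,0,0,0,0.03],
    [0,0,0,0,0.03]
  ]
}}

```text
clock: 5.57
tool_pos: [0.6136, 0.2758, 0.0499]
ee_rot: [0.987, 0.16, 0.0, 0.0]
force: [-0.2, 0.2, -1.2]
width: 0.0429
grip_force: 30.0
```

{"name": "servo_tool", "arguments": {
  "series": [
    [0,0,0.003,0,0.03],
    [0,0,0.003,0,0.03],
    [0,0,0,0,0.03]
  ]
}}

```text
clock: 5.82
tool_pos: [0.6135, 0.2764, 0.0439]
ee_rot: [0.987, 0.16, 0.001, -0.0]
force: [-0.2, -1.1, -1.8]
width: 0.043
grip_force: 30.0
```

{"name": "servo_tool", "arguments": {
  "series": [
    [0,0,0.002,0,0.03],
    [0,0,0,0,0.03]
  ]
}}

```text
clock: 5.98
tool_pos: [0.6132, 0.2765, 0.0414]
ee_rot: [0.987, 0.16, 0.0, -0.0]
force: [0.1, -0.6, -1.8]
width: 0.0426
grip_force: 30.0
```

{"name": "servo_tool", "arguments": {
  "series": [
    [0,0,0.002,0,0.03],
    [0,0,0.001,0,0.03],
    [0,0,0,0,0.03]
  ]
}}

```text
clock: 6.23
tool_pos: [0.6131, 0.2764, 0.038]
ee_rot: [0.987, 0.16, -0.0, 0.0]
force: [0.2, 0.4, -2.3]
width: 0.0432
grip_force: 30.0
```

{"name": "servo_tool", "arguments": {
  "series": [
    [0,0,0.0015,0,0.03],
    [0,0,0,0,0.03]
  ]
}}

```text
clock: 6.4
tool_pos: [0.6133, 0.2765, 0.0378]
ee_rot: [0.987, 0.16, 0.0, 0.0]
force: [-3.5, -0.5, 5.8]
width: 0.0432
grip_force: 30.0
```

{"name": "servo_tool", "arguments": {
  "series": [
    [0,0,0.0015,0,0.03],
    [0,0,0,0,0.03]
  ]
}}

```text
clock: 6.57
tool_pos: [0.6134, 0.2766, 0.0377]
ee_rot: [0.987, 0.16, 0.001, 0.0]
force: [-7.0, -2.9, 15.3]
width: 0.0428
grip_force: 30.0
```

Contact at TCP z of about 0.038, so the seat floor is near 7–8 mm. I release and back off.

{"name": "servo_tool", "arguments": {
  "series": [
    [0,0,-0.0025,0,0.03],
    [0,0,0,0,0.06],
    [0,0,0,0,0.06],
    [0,0,0,0,0.06],
    [0,0,-0.03,0,0.065],
    [0,0,-0.04,0,0.065],
    [0,0,-0.04,0,0.065],
    [0,0,0,0,0.065]
  ]
}}

```text
clock: 7.23
tool_pos: [0.6161, 0.2773, 0.1562]
ee_rot: [0.987, 0.16, 0.007, -0.001]
force: [0.2, 0.4, 0.9]
width: 0.065
grip_force: 0.0
```

```bash
python3 go.py .586 -.3455 .155
```

```text
pos [0.6161 0.2773 0.1562] a 0.322 t 7.2333 width 0.06501137937899586 shift [-0.2256  0.5813 -0.0014]
```

{"name": "servo_tool", "arguments": {
  "series": [
    [-0.013,0.034,0,0,0.065],
    [-0.013,0.034,0,0,0.065],
    [-0.013,0.034,0,0,0.065],
    [-0.013,0.034,0,0,0.065],
    [-0.013,0.034,0,0,0.065],
    [-0.013,0.034,0,0,0.065],
    [-0.013,0.034,0,0,0.065],
    [-0.013,0.034,0,0,0.065],
    [-0.013,0.034,0,0,0.065],
    [-0.013,0.034,0,0,0.065]
  ]
}}

```text
clock: 8.07
tool_pos: [0.5971, -0.089, 0.1475]
ee_rot: [0.987, 0.16, -0.0, -0.0]
force: [-0.0, -0.2, 0.7]
width: 0.0648
grip_force: 0.0
```

{"name": "servo_tool", "arguments": {
  "series": [
    [-0.0135,0.0345,0,0,0.065],
    [-0.0135,0.0345,0,0,0.065],
    [-0.0135,0.0345,0,0,0.065],
    [-0.0135,0.0345,0,0,0.065],
    [-0.0135,0.0345,0,0,0.065],
    [-0.0135,0.0345,0,0,0.065],
    [-0.0135,0.0345,0,0,0.065],
    [0,0,0,-0.086,0.065],
    [0,0,0,0,0.065],
    [0,0,0,0,0.065]
  ]
}}

```text
clock: 8.9
tool_pos: [0.5841, -0.3459, 0.1472]
ee_rot: [0.98, 0.201, -0.0, -0.0]
force: [-0.2, 0.6, -0.7]
width: 0.0652
grip_force: 0.0
```

```bash
python3 go.py .586 -.3455 .031
```

```text
pos [ 0.5841 -0.3459  0.1472] a 0.406 t 8.9 width 0.06516029492852311 shift [0.0019 0.0005 0.1162]
```

{"name": "servo_tool", "arguments": {
  "series": [
    [0.002,0,0.03,0,0.065],
    [0,0,0.03,0,0.065],
    [0,0,0.03,0,0.065],
    [0,0,0.026,0,0.065],
    [0,0,0,0,0.065],
    [0,0,0,0,0.03],
    [0,0,0,0,0.03],
    [0,0,0,0,0.03],
    [0,0,0,0,0.03],
    [0,0,0,0,0.03]
  ]
}}

```text
clock: 9.73
tool_pos: [0.5871, -0.3458, 0.0342]
ee_rot: [0.979, 0.202, 0.002, 0.001]
force: [2.0, 1.1, 7.1]
width: 0.0474
grip_force: 30.0
```

{"name": "servo_tool", "arguments": {
  "series": [
    [0,0,-0.02,0,0.03],
    [0,0,-0.03,0,0.03],
    [0,0,-0.04,0,0.03],
    [0,0,-0.04,0,0.03],
    [0,0,0,0.12,0.03],
    [0,0,0,0.12,0.03],
    [0,0,0,0.12,0.03],
    [0,0,0,0.095,0.03],
    [0,0,0,0,0.03]
  ]
}}

```text
clock: 10.48
tool_pos: [0.5858, -0.3453, 0.1622]
ee_rot: [1.0, -0.025, 0.0, 0.0]
force: [0.5, -0.1, -2.6]
width: 0.048
grip_force: 30.0
```

```bash
python3 go.py .606 .158 .16
```

```text
pos [ 0.5858 -0.3453  0.1622] a -0.051 t 10.4833 width 0.047957320747734934 shift [-0.0054 -0.5037  0.0021]
```

The square tin is held. I carry it to the square seat.

{"name": "servo_tool", "arguments": {
  "series": [
    [0,-0.02,0,0,0.03],
    [0,-0.035,0,0,0.03],
    [0,-0.035,0,0,0.03],
    [0,-0.035,0,0,0.03],
    [0,-0.035,0,0,0.03],
    [0,-0.035,0,0,0.03],
    [0,-0.035,0,0,0.03],
    [0,-0.035,0,0,0.03],
    [0,-0.035,0,0,0.03],
    [0,-0.035,0,0,0.03]
  ]
}}

```text
clock: 11.32
tool_pos: [0.6015, -0.0091, 0.1622]
ee_rot: [1.0, -0.022, 0.0, 0.0]
force: [0.4, 0.9, -2.0]
width: 0.0475
grip_force: 30.0
```

{"name": "servo_tool", "arguments": {
  "series": [
    [0,-0.035,0,0,0.03],
    [0,-0.035,0,0,0.03],
    [0,-0.035,0,0,0.03],
    [0,-0.035,0,0,0.03],
    [-0.005,-0.03,0,0,0.03],
    [0,0,0,0,0.03],
    [0,0,0,0,0.03]
  ]
}}

```text
clock: 11.9
tool_pos: [0.6044, 0.1607, 0.1619]
ee_rot: [1.0, -0.021, 0.0, 0.0]
force: [-0.1, -0.1, -2.7]
width: 0.0479
grip_force: 30.0
```

```bash
python3 go.py .606 .158 .05
```

```text
pos [0.6044 0.1607 0.1619] a -0.042 t 11.9 width 0.04788773046442058 shift [0.0017 0.0026 0.1119]
```

{"name": "servo_tool", "arguments": {
  "series": [
    [0.0017,0.0026,0.02,0,0.03],
    [0,0,0.03,0,0.03],
    [0,0,0.03,0,0.03],
    [0,0,0.025,0,0.03],
    [0,0,0.01,0,0.03],
    [0,0,0,0,0.03]
  ]
}}

```text
clock: 12.4
tool_pos: [0.6056, 0.1554, 0.0448]
ee_rot: [1.0, -0.024, -0.002, 0.0]
force: [-0.7, 0.2, -2.1]
width: 0.0479
grip_force: 30.0
```

{"name": "servo_tool", "arguments": {
  "series": [
    [0,0,0.002,0,0.03],
    [0,0,0.002,0,0.03],
    [0,0,0,0,0.03]
  ]
}}

```text
clock: 12.65
tool_pos: [0.6071, 0.1564, 0.0441]
ee_rot: [1.0, -0.024, 0.001, -0.0]
force: [-0.2, -0.4, -2.4]
width: 0.0478
grip_force: 30.0
```

{"name": "servo_tool", "arguments": {
  "series": [
    [0,0,0.0015,0,0.03],
    [0,0,0.0015,0,0.03],
    [0,0,0,0,0.03]
  ]
}}

```text
clock: 12.9
tool_pos: [0.607, 0.1566, 0.0411]
ee_rot: [1.0, -0.023, 0.001, -0.0]
force: [-0.5, -0.9, 5.2]
width: 0.0479
grip_force: 30.0
```

Contact as expected (0.041 against 0.034 at the grasp). I release and head for the oblong tin.

{"name": "servo_tool", "arguments": {
  "series": [
    [0,0,0,0,0.065],
    [0,0,0,0,0.065],
    [0,0,0,0,0.065],
    [0,0,-0.03,0,0.065],
    [0,0,-0.04,0,0.065],
    [0,0,-0.04,0,0.065],
    [0,0,0,0,0.065]
  ]
}}

```text
clock: 13.48
tool_pos: [0.6093, 0.157, 0.1578]
ee_rot: [1.0, -0.023, 0.007, -0.001]
force: [0.7, 0.3, 0.4]
width: 0.0649
grip_force: 0.0
```

```bash
python3 go.py .586 -.211 .155
```

```text
pos [0.6093 0.157  0.1578] a -0.047 t 13.4833 width 0.06488000540933656 shift [-0.0061  0.3687  0.0022]
```

{"name": "servo_tool", "arguments": {
  "series": [
    [-0.0006,0.037,0,0,0.065],
    [-0.0006,0.037,0,0,0.065],
    [-0.0006,0.037,0,0,0.065],
    [-0.0006,0.037,0,0,0.065],
    [-0.0006,0.037,0,0,0.065],
    [-0.0006,0.037,0,0,0.065],
    [-0.0006,0.037,0,0,0.065],
    [-0.0006,0.037,0,0,0.065],
    [-0.0006,0.037,0,0,0.065],
    [-0.0006,0.037,0,0,0.065]
  ]
}}

```text
clock: 14.32
tool_pos: [0.5826, -0.2145, 0.1497]
ee_rot: [1.0, -0.024, 0.0, 0.0]
force: [0.8, 0.4, 0.4]
width: 0.0649
grip_force: 0.0
```

{"name": "servo_tool", "arguments": {
  "series": [
    [0,0,0,-0.12,0.065],
    [0,0,0,-0.12,0.065],
    [0,0,0,-0.12,0.065],
    [0,0,0,-0.12,0.065],
    [0,0,0,-0.12,0.065],
    [0,0,0,-0.12,0.065],
    [0,0,0,-0.12,0.065],
    [0,0,0,-0.12,0.065],
    [0,0,0,-0.12,0.065],
    [0,0,0,-0.12,0.065]
  ]
}}

```text
clock: 15.15
tool_pos: [0.583, -0.2127, 0.1495]
ee_rot: [0.837, 0.548, 0.0, 0.0]
force: [0.1, -0.1, 0.4]
width: 0.0652
grip_force: 0.0
```

{"name": "servo_tool", "arguments": {
  "series": [
    [0,0,0,-0.12,0.065],
    [0,0,0,-0.12,0.065],
    [0,0,0,-0.12,0.065],
    [0,0,0,-0.12,0.065],
    [0,0,0,-0.12,0.065],
    [0,0,0,-0.12,0.065],
    [0,0,0,-0.12,0.065],
    [0,0,0,-0.12,0.065],
    [0,0,0,-0.067,0.065],
    [0,0,0,0,0.065]
  ]
}}

```text
clock: 15.98
tool_pos: [0.583, -0.2127, 0.1496]
ee_rot: [0.462, 0.887, 0.0, 0.0]
force: [0.5, -0.6, 0.2]
width: 0.0651
grip_force: 0.0
```

```bash
python3 go.py .586 -.211 .033
```

```text
pos [ 0.583  -0.2127  0.1496] a 2.182 t 15.9833 width 0.06510701166128695 shift [-0.0003  0.0034  0.1166]
```

{"name": "servo_tool", "arguments": {
  "series": [
    [0,0.0034,0.03,0,0.065],
    [0,0,0.03,0,0.065],
    [0,0,0.03,0,0.065],
    [0,0,0.0265,0,0.065],
    [0,0,0,0,0.065],
    [0,0,0,0,0.02],
    [0,0,0,0,0.02],
    [0,0,0,0,0.02],
    [0,0,0,0,0.02],
    [0,0,0,0,0.02]
  ]
}}

```text
clock: 16.82
tool_pos: [0.5862, -0.2112, 0.0347]
ee_rot: [0.463, 0.887, -0.0, 0.001]
force: [-1.8, -1.6, 6.8]
width: 0.0358
grip_force: 30.0
```

{"name": "servo_tool", "arguments": {
  "series": [
    [0,0,-0.02,0,0.02],
    [0,0,-0.03,0,0.02],
    [0,0,-0.04,0,0.02],
    [0,0,-0.04,0.056,0.02],
    [0,0,0,0.12,0.02],
    [0,0,0,0.12,0.02],
    [0,0,0,0.12,0.02],
    [0,0,0,0.12,0.02],
    [0,0,0,0.12,0.02],
    [0,0,0,0,0.02]
  ]
}}

```text
clock: 17.65
tool_pos: [0.5856, -0.2106, 0.1635]
ee_rot: [0.725, 0.689, 0.0, 0.0]
force: [-0.8, 0.8, -2.8]
width: 0.0357
grip_force: 30.0
```

```bash
python3 go.py .492 .283 .16
```

```text
pos [ 0.5856 -0.2106  0.1635] a 1.519 t 17.65 width 0.035739352384629636 shift [ 0.4882 -0.1189  0.0035]
```

{"name": "servo_tool", "arguments": {
  "series": [
    [0.02,-0.005,0,0,0.02],
    [0.035,-0.0085,0,0,0.02],
    [0.035,-0.0085,0,0,0.02],
    [0.035,-0.0085,0,0,0.02],
    [0.035,-0.0085,0,0,0.02],
    [0.035,-0.0085,0,0,0.02],
    [0.035,-0.0085,0,0,0.02],
    [0.035,-0.0085,0,0,0.02],
    [0.035,-0.0085,0,0,0.02],
    [0.035,-0.0085,0,0,0.02]
  ]
}}

```text
clock: 18.48
tool_pos: [0.5194, 0.1294, 0.1636]
ee_rot: [0.722, 0.692, 0.0, 0.0]
force: [1.7, 0.5, -1.5]
width: 0.0357
grip_force: 30.0
```

{"name": "servo_tool", "arguments": {
  "series": [
    [0.035,-0.0085,0,0,0.02],
    [0.035,-0.0085,0,0,0.02],
    [0.035,-0.0085,0,0,0.02],
    [0.035,-0.0085,0,0,0.02],
    [0.01,-0.003,0,0,0.02],
    [0,0,0,0,0.02],
    [0,0,0,0,0.02]
  ]
}}

```text
clock: 19.07
tool_pos: [0.4901, 0.2791, 0.1633]
ee_rot: [0.722, 0.691, -0.0, 0.0]
force: [1.3, 0.3, -1.3]
width: 0.036
grip_force: 30.0
```

```bash
python3 go.py .492 .283 .048
```

```text
pos [0.4901 0.2791 0.1633] a 1.527 t 19.0667 width 0.03596679767288736 shift [0.0041 0.0017 0.1153]
```

{"name": "servo_tool", "arguments": {
  "series": [
    [0.004,0.0017,0.02,0,0.02],
    [0,0,0.03,0,0.02],
    [0,0,0.03,0,0.02],
    [0,0,0.025,0,0.02],
    [0,0,0.01,0,0.02],
    [0,0,0,0,0.02],
    [0,0,0,0,0.02]
  ]
}}

```text
clock: 19.65
tool_pos: [0.4929, 0.2824, 0.049]
ee_rot: [0.724, 0.69, 0.0, 0.0]
force: [-0.1, -0.6, -1.3]
width: 0.0357
grip_force: 30.0
```

{"name": "servo_tool", "arguments": {
  "series": [
    [0,0,0.003,0,0.02],
    [0,0,0.002,0,0.02],
    [0,0,0,0,0.02]
  ]
}}

```text
clock: 19.9
tool_pos: [0.4924, 0.2832, 0.044]
ee_rot: [0.723, 0.69, 0.001, 0.0]
force: [0.6, 0.3, -1.8]
width: 0.0355
grip_force: 30.0
```

{"name": "servo_tool", "arguments": {
  "series": [
    [0,0,0.0015,0,0.02],
    [0,0,0.0005,0,0.02],
    [0,0,0,0,0.02]
  ]
}}

```text
clock: 20.15
tool_pos: [0.4922, 0.2834, 0.0417]
ee_rot: [0.723, 0.69, 0.0, 0.0]
force: [-0.6, 0.4, 2.9]
width: 0.0356
grip_force: 30.0
```

{"name": "servo_tool", "arguments": {
  "series": [
    [0,0,0,0,0.055],
    [0,0,0,0,0.055],
    [0,0,0,0,0.055],
    [0,0,-0.03,0,0.055],
    [0,0,-0.04,0,0.08],
    [0,0,-0.04,0,0.08],
    [0,0,0,0.12,0.08],
    [0,0,0,0.12,0.08],
    [0,0,0,0.12,0.08],
    [0,0,0,0,0.08]
  ]
}}

```text
clock: 20.98
tool_pos: [0.492, 0.2832, 0.1514]
ee_rot: [0.837, 0.548, 0.0, 0.0]
force: [-0.4, 0.1, -0.5]
width: 0.0796
grip_force: 0.0
```

```bash
python3 go.py .441 -.066 .155
```

```text
pos [0.492  0.2832 0.1514] a 1.16 t 20.9833 width 0.07962325988888333 shift [-0.3405  0.0928 -0.0036]
```

{"name": "servo_tool", "arguments": {
  "series": [
    [-0.034,0.0093,0,0,0.08],
    [-0.034,0.0093,0,0,0.08],
    [-0.034,0.0093,0,0,0.08],
    [-0.034,0.0093,0,0,0.08],
    [-0.034,0.0093,0,0,0.08],
    [-0.034,0.0093,0,0,0.08],
    [-0.034,0.0093,0,0,0.08],
    [-0.034,0.0093,0,0,0.08],
    [-0.034,0.0093,0,0,0.08],
    [-0.03,0.008,0,0,0.08]
  ]
}}

```text
clock: 21.82
tool_pos: [0.4427, -0.0636, 0.1513]
ee_rot: [0.834, 0.551, 0.0, 0.0]
force: [0.8, -0.1, 0.6]
width: 0.0799
grip_force: 0.0
```

{"name": "servo_tool", "arguments": {
  "series": [
    [0,0,0,0,0.08],
    [0,0,0,0,0.08]
  ]
}}

```text
clock: 21.98
tool_pos: [0.4431, -0.0627, 0.1512]
ee_rot: [0.835, 0.55, 0.0, -0.0]
force: [0.2, 0.3, 0.5]
width: 0.0802
grip_force: 0.0
```

```bash
python3 go.py .441 -.066 .033
```

```text
pos [ 0.4431 -0.0627  0.1512] a 1.164 t 21.9833 width 0.08022593386817635 shift [-0.0038 -0.0007  0.1182]
```

{"name": "servo_tool", "arguments": {
  "series": [
    [-0.0038,-0.0007,0.03,0,0.08],
    [0,0,0.03,0,0.08],
    [0,0,0.03,0,0.08],
    [0,0,0.028,0,0.08],
    [0,0,0,0,0.08],
    [0,0,0,0,0.05],
    [0,0,0,0,0.05],
    [0,0,0,0,0.05],
    [0,0,0,0,0.05],
    [0,0,0,0,0.05]
  ]
}}

```text
clock: 22.82
tool_pos: [0.4419, -0.0649, 0.0347]
ee_rot: [0.835, 0.55, 0.001, 0.001]
force: [0.3, 1.9, 8.0]
width: 0.0583
grip_force: 30.0
```

{"name": "servo_tool", "arguments": {
  "series": [
    [0,0,-0.02,0,0.05],
    [0,0,-0.03,0,0.05],
    [0,0,-0.04,0,0.05],
    [0,0,-0.04,0,0.05],
    [0,0,0,0,0.05]
  ]
}}

```text
clock: 23.23
tool_pos: [0.4436, -0.0657, 0.1703]
ee_rot: [0.835, 0.55, 0.004, 0.006]
force: [0.6, -0.5, 0.2]
width: 0.0581
grip_force: 30.0
```

```bash
python3 go.py .486 .163 .16; python3 -c "
from h import *; im=save('side','pics/s1.png')"
```

```text
pos [ 0.4436 -0.0657  0.1703] a 1.164 t 23.2333 width 0.058094564604703094 shift [ 0.2269 -0.0516  0.0096]
```

View pics/s1.png

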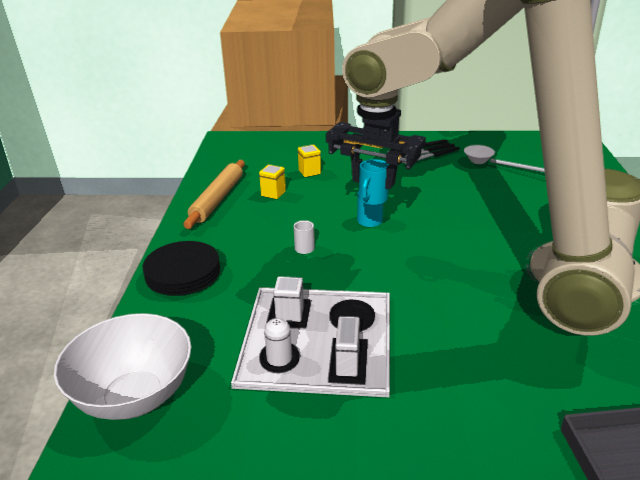

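The side view shows the mug held at (372,190) with its handle toward the camera. The shaker, square tin and oblong tin stand in their seats at about (278,340), (290,300) and (347,347). I carry the mug to the large seat.

{"name": "servo_tool", "arguments": {
  "series": [
    [0.02,-0.005,0,0,0.05],
    [0.033,-0.0075,0,0,0.05],
    [0.033,-0.0075,0,0,0.05],
    [0.033,-0.0075,0,0,0.05],
    [0.033,-0.0075,0,0,0.05],
    [0.033,-0.0075,0,0,0.05],
    [0.033,-0.0075,0,0,0.05],
    [0.009,-0.002,0,0,0.05],
    [0,0,0,0,0.05],
    [0,0,0,0,0.05]
  ]
}}

```text
clock: 24.12
tool_pos: [0.4827, 0.1638, 0.1625]
ee_rot: [0.835, 0.55, -0.001, -0.0]
force: [0.5, -0.2, -1.6]
width: 0.0581
grip_force: 30.0
```

```bash
python3 go.py .486 .163 .048
```

```text
pos [0.4827 0.1638 0.1625] a 1.165 t 24.1167 width 0.05808761215396677 shift [0.0007 0.0035 0.1145]
```

{"name": "servo_tool", "arguments": {
  "series": [
    [0.0007,0.0035,0.02,0,0.05],
    [0,0,0.03,0,0.05],
    [0,0,0.03,0,0.05],
    [0,0,0.025,0,0.05],
    [0,0,0.0095,0,0.05],
    [0,0,0,0,0.05],
    [0,0,0,0,0.05]
  ]
}}

```text
clock: 24.7
tool_pos: [0.4871, 0.1626, 0.0494]
ee_rot: [0.836, 0.549, 0.0, 0.0]
force: [0.7, -0.1, -0.5]
width: 0.058
grip_force: 30.0
```

{"name": "servo_tool", "arguments": {
  "series": [
    [0,0,0.003,0,0.05],
    [0,0,0.002,0,0.05],
    [0,0,0,0,0.05]
  ]
}}

```text
clock: 24.95
tool_pos: [0.487, 0.1634, 0.0443]
ee_rot: [0.835, 0.55, 0.001, 0.0]
force: [-0.2, -0.0, -1.6]
width: 0.058
grip_force: 30.0
```

{"name": "servo_tool", "arguments": {
  "series": [
    [0,0,0.0015,0,0.05],
    [0,0,0.0005,0,0.05],
    [0,0,0,0,0.05]
  ]
}}

```text
clock: 25.2
tool_pos: [0.4867, 0.1635, 0.0418]
ee_rot: [0.835, 0.55, 0.0, 0.0]
force: [-0.1, 0.2, -1.5]
width: 0.0582
grip_force: 30.0
```

{"name": "servo_tool", "arguments": {
  "series": [
    [0,0,0.001,0,0.05],
    [0,0,0.0005,0,0.05],
    [0,0,0,0,0.05]
  ]
}}

```text
clock: 25.45
tool_pos: [0.4868, 0.1635, 0.0417]
ee_rot: [0.835, 0.55, 0.0, 0.0]
force: [-5.8, -0.5, 15.5]
width: 0.0579
grip_force: 30.0
```

{"name": "servo_tool", "arguments": {
  "series": [
    [0,0,-0.0015,0,0.05],
    [0,0,0,0,0.078],
    [0,0,0,0,0.078],
    [0,0,0,0,0.078],
    [0,0,-0.03,0,0.078],
    [0,0,-0.04,0,0.078],
    [0,0,-0.04,0,0.078],
    [0,0,-0.02,0,0.078],
    [-0.03,0,0,0,0.078],
    [-0.03,0,0,0,0.078]
  ]
}}

```text
clock: 26.28
tool_pos: [0.4632, 0.1083, 0.1728]
ee_rot: [0.835, 0.551, 0.001, 0.001]
force: [1.3, -0.2, 0.3]
width: 0.0778
grip_force: 0.0
```

{"name": "servo_tool", "arguments": {
  "series": [
    [-0.035,0,0,0,0.078],
    [-0.035,0,0,0,0.078],
    [-0.035,0,0,0,0.078],
    [-0.035,0,0,0,0.078],
    [-0.035,0,0,0,0.078],
    [-0.035,0,0,0,0.078],
    [0,0,0,0,0.078],
    [0,0,0,0,0.078]
  ]
}}

```text
clock: 26.95
tool_pos: [0.3795, -0.0858, 0.1717]
ee_rot: [0.837, 0.548, 0.0, -0.0]
force: [0.2, 0.1, 0.5]
width: 0.0781
grip_force: 0.0
```

Run:
```python
from h import *
out=[]
for n,b in(("top",(120,185,270,325)),("side",(220,255,420,405))):
    im=save(n,f"pics/{n}_end.png"); c=cv2.cvtColor(im,cv2.COLOR_RGB2BGR)
    for q,z in(((.612,.2775),.087),((.606,.158),.077),((.492,.283),.077),((.486,.163),.082)):
        p=proj(n,[*q,z])[0]; cv2.circle(c,tuple(int(v*16) for v in p),16,(0,0,255),-1,shift=4)
    c=c[b[1]:b[3],b[0]:b[2]]; out.append(cv2.resize(c,(395,int(395*c.shape[0]/c.shape[1])),interpolation=cv2.INTER_CUBIC))
h=max(o.shape[0] for o in out); out=[cv2.copyMakeBorder(o,0,h-o.shape[0],0,0,0) for o in out]
cv2.imwrite("pics/end.png",np.hstack(out))
for l in("tumbler_mid","beaker_mid"): print(l,[(r["conf"],(np.array(r["position"])*[640,480]).round()) for r in env.spot_in("top",l)[:2]])
```

```text
tumbler_mid [(0.75, array([369., 296.])), (0.68, array([230., 280.]))]
beaker_mid [(0.64, array([318., 235.]))]
```

View pics/end.png

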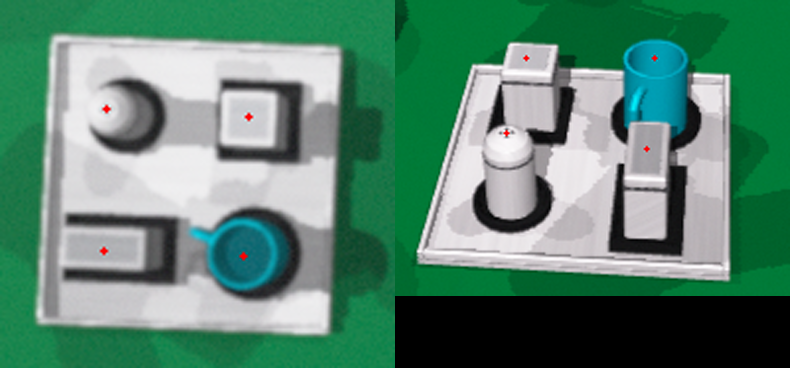

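View pics/side_end.png

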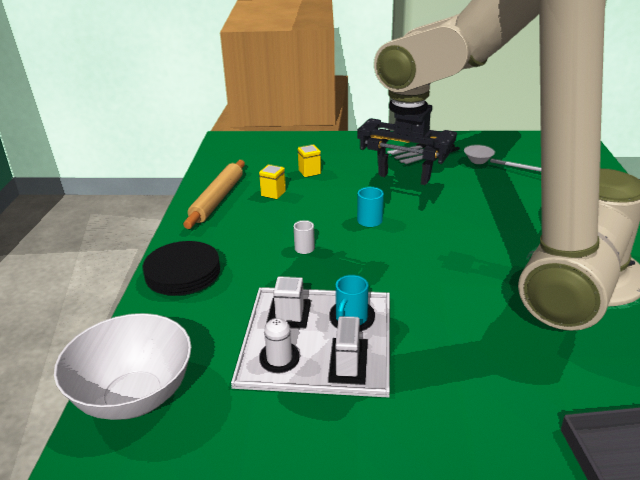

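Both views show all four items upright in their seats, with their tops within a few mm of the projected seat centres (red marks). The tumbler (370,207) and beaker (304,237) have not moved, and the gripper is clear.

```bash
python3 -c "
from rig import env
print(env.sign_off())"
```

```text
the job is handed in; nothing more can be done
None
```

The tea tray is made up and handed in at about 27 s of the 104 s allowed: the final pictures show the mug, shaker, square tin and oblong tin upright in their own seats and the tumbler and beaker where they stood, but the sign-off returned no verdict.

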